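# Hold a board in the edge clamp at the dial's third click

### The job

Stand the loose chipboard strip on its long edge in the edge clamp, in the slot between its fence and its sliding jaw, about centred along the fence, and let go of it. Then take the clamp's spring-return dial by its grip, turn it clockwise past the first two clicks to the third (the long mark) and no further, so that the jaw presses the board against the fence, and finish while still holding the dial there, because it springs back when released. Leave the other loose things where they lie.

Things in the scene. Friction and masses are not known exactly. Their poses are not given: they have to be found in the camera images.
- edge_clamp: edge clamp fixed to the table: aluminium plate 160x200x12 mm, wooden fence on its left (+y), sliding jaw, grey gearbox (74x70 mm, top 46 mm up) with dial on its right (-y). Origin under the plate at table height; x along the fence, y from dial to fence. Fence's inner face at y = 66 mm, open jaw pad's face at y = 34 mm; fence (150 mm long) and pad reach 38 mm above the table.
- slot (a point): middle of the slot's floor (plate top, 12 mm above the table), midway between fence and open pad (32 mm gap); axes as the edge_clamp's. The board's foot belongs here, within 25 mm along the fence, anywhere across the gap; the jaw pushes it to the fence.
- board: loose chipboard strip, 160 mm long, 18 mm thick, 70 mm high, standing on its long edge on the table to the right of the clamp, 0.2 kg. Origin: middle of its underside. Its x axis is 0.14 rad off the length; use board_foot for direction.
- board_foot (a point): middle of the board's underside; x along the board's 160 mm length, y across its 18 mm thickness, z up (the 70 mm height).
- dial_grip (a point): the dial's grip: black upright bar 44 mm long, 14 mm thick, 28 mm high with a white pointer line, on a disc of 50 mm diameter. Origin on the dial's vertical axis at the bar's underside, 52.5 mm above the table (bar top at 80.5 mm). x along the bar towards the pointer, y across it. At rest x points along the clamp's +x.
- dial (a joint): dial angle, rad: 0 at rest, grows clockwise from above, stop at 1.5. Clicks at 0.35, 0.70, 1.05 (third, long mark), 1.40; ridges of about 0.03 N m between. Clicks do not hold: a spring returns it (0.08 N m at rest, 0.19 at 1.05, plus 0.14 from the pressing jaw). Jaw moves 17 mm per rad; its sprung pad (2 N/mm) meets the board at about 0.82, presses 8 N at 1.05.
- jaw_pad: the jaw's wooden pad, 110 mm long, 8 mm thick; its face is 4 mm towards +y (clamp frame) of its origin; it moves towards the fence as the dial turns.
- tape_measure: bystander: yellow tape measure, 60x80x66 mm; to be left alone
- sanding_block: bystander: cork sanding block, 126x97x24 mm; to be left alone
- spring_clamp: bystander: spring clamp lying flat, 142x97x20 mm; to be left alone
- offcut: bystander: dark-faced offcut lying flat, 96x117x18 mm (not the board to clamp); to be left alone
Not all that is in view belongs to the job. What is shaped like the board but orange is not meant.

How it is judged:
On the way:
1. the board stands in the slot, let go, with the dial still at rest (x of board_foot in the frame of slot between -0.025 and 0.025 m and y of board_foot in the frame of slot between -0.012 and 0.012 m and z of board_foot in the frame of slot below 0.005 m and angle between board_foot's own z axis and vertical below 0.1 rad and angle between the x axis of board_foot and the x axis of edge_clamp, either way round below 0.12 rad and contact force between the arm and board below 0.3 N and value of joint dial below 0.15 rad), for 0.2 s.
At the end, for the whole second after the job is handed in: Board upright on the slot's floor, within 25 mm of its middle along the fence, parallel to it (0.12 rad), untouched by the robot; fingers hold the dial (over 1 N) at rest at the third click (0.92 to 1.18 rad); the jaw pad presses the board with over 3 N (x of board_foot in the frame of slot between -0.025 and 0.025 m and y of board_foot in the frame of slot between -0.012 and 0.012 m and z of board_foot in the frame of slot below 0.005 m and angle between board_foot's own z axis and vertical below 0.1 rad and angle between the x axis of board_foot and the x axis of edge_clamp, either way round below 0.12 rad and contact force between the arm and board below 0.3 N and value of joint dial between 0.92 and 1.18 rad and velocity of joint dial between -0.1 and 0.1 rad/s and contact force between the fingers and dial above 1 N and contact force between jaw_pad and board above 3 N); the arm keeps its last pose, push and grip.
It fails at once if the dial is turned beyond the third click, towards the fourth (value of joint dial above 1.3 rad).
It fails at once if the tape measure is pushed away (distance of tape_measure from where it was at the start of the episode above 0.03 m).
It fails at once if the sanding block is pushed away (distance of sanding_block from where it was at the start of the episode above 0.03 m).
It fails at once if the spring clamp is pushed away (distance of spring_clamp from where it was at the start of the episode above 0.03 m).
It fails at once if the offcut is pushed away (distance of offcut from where it was at the start of the episode above 0.03 m).
It also fails if it takes over 48 s, if anything falls off the work surface, if the arm or the gripper's body presses on something with over 40 N, if the wrist force passes 120 N, or if a joint passes its speed limit or range.

### The arm

A 6-joint arm with a two-finger parallel gripper is mounted at the origin on a cart in front of the work surface, level with it; the furniture and walls round the work are solid. World frame = base frame: x ahead of the robot, y to its left, z up, the work surface at z = 0. Lengths are in m, angles in rad, forces in N, time in s.
With the tool pointing down it reaches from about 0.275 to 0.825 m from the base axis. Payload 4.9 kg.
Tool frame: the origin (TCP) lies midway between the tips of the shut fingers; the grasp point (between the pads) lies 19 mm behind it; z points along the fingers, y is the direction in which the jaws open and shut (so a half turn about z gives the same grasp; the last joint's range is limited). The gripper opens to 85 mm and grips with 20 to 120 N. Pads are 22 mm wide; open, the fingers measure 114 mm over their backs; the gripper's body (76 mm by 85 mm) begins 54 mm behind the grasp point. The pads swing forward as they close: fully open they stand 13 mm farther back than shut.
Start: joints at [-1.331, 0.326, -0.193, 1.052, 0, 1.437], TCP at [0.201, -0.512, 0.231] pointing down, gripper open.
Joint ranges: [-2.65, 2.65], [-0.97, 1.79], [-1.3, 1.35], [-1.93, 2.1], [-1.47, 1.37], [-3.14, 3.14]. Speed limits (rad/s): [2.57, 2.57, 3.14, 3.14, 3.14, 3.14].

### API

Orientations are given as a rotation vector (axis times angle).
In Python, from station import arm gives the robot as it stands. The module is installed in compiled form; this text tells all that it offers.
- The arm moves only by the shell command python3 -m crank 'ROWS' [FORCE]. ROWS is JSON, a list of rows, each a list of 3 entries, a list of its own where there are three numbers: the shift along the tool's x, y, z in units of 50 mm (1.0 is 50 mm), then the turn about the tool's z in units of 5 degrees (1.0 is 5 degrees), then the gripper command: -1 is fully open, 1 is shut, values between are in proportion. In form: [[[dx, dy, dz], roll, gripper], ...]. A call has 1 to 5 rows; each row is the pose to reach, as a shift and turn from the pose commanded when the call began, along the tool's axes at that moment; what a row does not reach only later rows make up. A row lasts 1/10 s, in which the tool goes at most 50 mm and 8.59 degrees, less where a joint would pass 70% of its speed; a pose out of reach is approached as far as the arm can. A call with a gripper value outside its range is refused whole. The fingers move at their own pace and stop on an object; FORCE is the grip in N (left out, the last holds). Time passes only in rows, so rows that repeat a pose let the fingers close. It gives the time, the measured TCP pose, the force and the opening at its end, in the units of the state.
- arm.sense(): the state, without advancing time (a new reading comes with each control period).
- arm.snapshot(name): name is "scene" or "top" or "wrist"; returns a dict with "frame" (384x512x3 uint8, red, green, blue), "camera_matrix" (3x3 intrinsics, pixels), "R" (3x3) and "t" (3): a world point X has camera coordinates R X + t. Camera axes: x right, y down, z forward; pixel columns grow to the right and rows downward; lengths in m; the calibration is good to about 2 mm. A picture is of the moment at which its call begins. There is no depth.
- arm.hand_in(): hands the job in, once; it reports no verdict.
The state is a dict: "time_s": time; "joint_pos": joint angles; "qvel": joint speeds; "joint_efforts": joint torques, N m; "eef_pos": TCP position; "tcp_rot": TCP orientation; "force": force on the tool from outside, world axes, zero at the start; "ft_torque": the same for the moment, N m; "width": finger opening in m.
Only numpy, scipy, OpenCV 4.12 (cv2) and the standard library are available. Lean on these libraries where they do the work, as an engineer would, in place of code of your own. Each camera call takes 0.05 s, during which the arm holds its last target.

## Working session

There is one attempt and no reset: what is moved stays moved. The work goes in short steps, Python scripts to look and compute and a shell command to move; the robot and the scene stay as the last step left them, time stands still between calls to the robot, and variables do not carry over. Pictures are saved under pics/ and viewed, and the job is handed in when it is done.

```bash
mkdir -p pics; ls; cat > h.py <<'E'
import numpy as np, cv2
from station import arm
def snap(n,f):
    s=arm.snapshot(n); cv2.imwrite('pics/'+f+'.png',cv2.cvtColor(s['frame'],cv2.COLOR_RGB2BGR))
    np.savez('pics/'+f+'.npz',**{k:np.array(v) for k,v in s.items()}); return s
def load(f): return dict(np.load('pics/'+f+'.npz'))
def ray(s,u,v,z):
    R,t,K=s['R'],s['t'],s['camera_matrix']
    c=-R.T@t; d=R.T@np.linalg.solve(K,[u,v,1.]); return c+d*(z-c[2])/d[2]
def proj(s,X):
    p=s['camera_matrix']@(s['R']@np.array(X)+s['t']); return p[:2]/p[2]
E
python3 - <<'E'
from h import *
for n in('scene','top','wrist'): s=snap(n,n+'0'); print(n,(-s['R'].T@s['t']).round(3))
print(arm.sense())
E
```

```text
pics
scene [-0.119  0.8    0.858]
top [ 0.185 -0.137  1.673]
wrist [ 0.269 -0.486  0.374]
{'time_s': 0.15, 'joint_pos': array([-1.33120373e+00,  3.26815730e-01, -1.93328416e-01,  1.05203749e+00,
        1.97491200e-06,  1.43657887e+00]), 'qvel': array([-0.00189728, -0.00019543,  0.0034975 ,  0.00073727,  0.00171815,
       -0.00032289]), 'joint_efforts': array([ 9.25572313e-04, -4.43705285e+01,  2.62664491e+01,  1.04186384e-02,
       -1.21202320e-04,  2.81555515e-06]), 'eef_pos': array([ 0.20073616, -0.5115801 ,  0.23066859]), 'tcp_rot': array([-3.08551941e+00, -5.83509632e-01,  1.11450613e-04]), 'force': array([-0.45630277,  0.03770851,  0.51835772]), 'ft_torque': array([0.00494114, 0.03589582, 0.00711784]), 'width': 0.08550998702728349}
```

View pics/scene0.png

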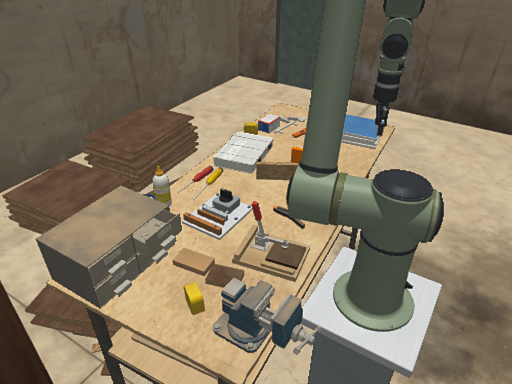

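View pics/top0.png

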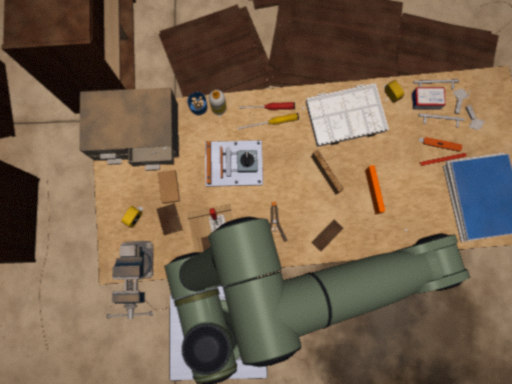

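View pics/wrist0.png

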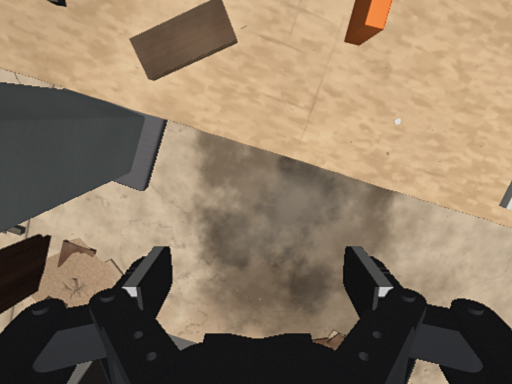

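```bash
python3 - <<'E'
from h import *
s=load('top0'); f=cv2.cvtColor(s['frame'],cv2.COLOR_RGB2BGR)
cv2.imwrite('pics/crop_top.png',cv2.resize(f[125:225,195:395],None,fx=4,fy=4,interpolation=cv2.INTER_CUBIC))
s=load('scene0'); f=cv2.cvtColor(s['frame'],cv2.COLOR_RGB2BGR)
cv2.imwrite('pics/crop_sc.png',cv2.resize(f[135:255,170:330],None,fx=5,fy=5,interpolation=cv2.INTER_CUBIC))
E
```

```text
(no output)
```

View pics/crop_top.png

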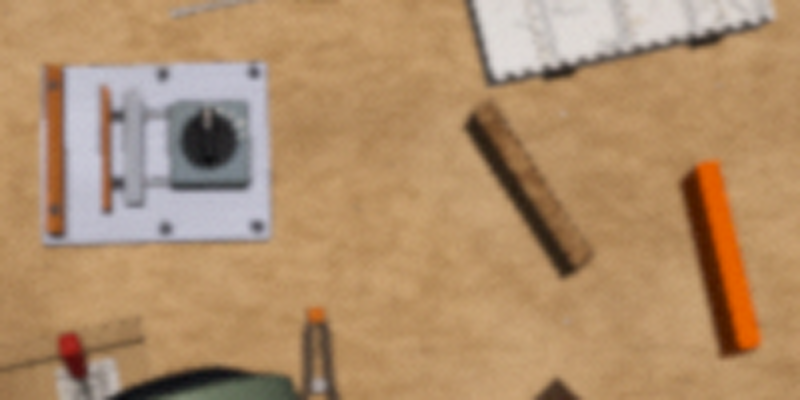

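View pics/crop_sc.png

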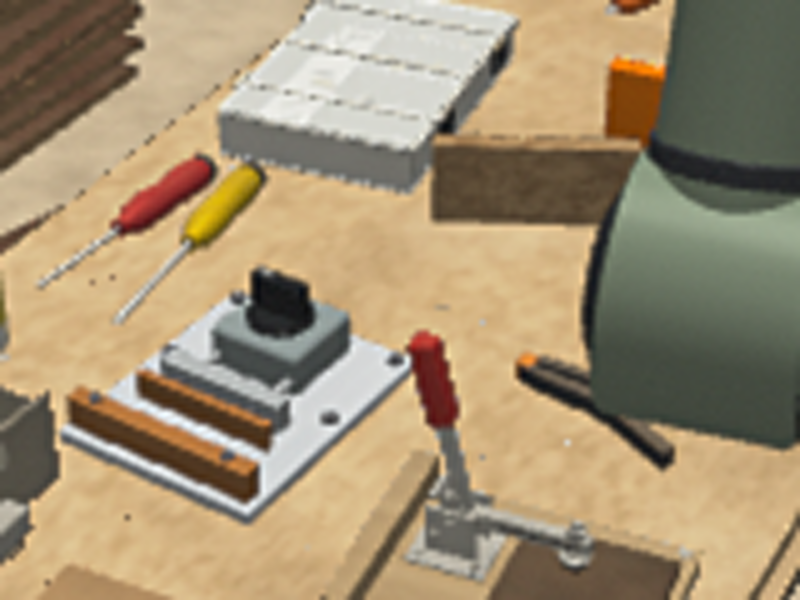

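Candidates in the top view are the brown standing strip (327,172), the orange strip (375,190, decoy), the dark flat offcut (327,235) and the cork block (168,186). I choose (327,172): it is chipboard brown, standing, and to the right of the clamp. The crops confirm this. The clamp plate is at (234,163) with the dial at (247,159).

```bash
python3 - <<'E'
from h import *
s=load('top0'); f=s['frame']
c=lambda u,v:(195+(u-1.5)/4,125+(v-1.5)/4)
hsv=cv2.cvtColor(f,cv2.COLOR_RGB2HSV)
# board top face: hand corners from crop
for n,p in dict(tl=(467,120),tr=(490,100),br=(592,255),bl=(568,275)).items():
    print('b',n,ray(s,*c(*p),0.07).round(4))
pl={}
for n,p in dict(tl=(42,65),tr=(269,62),br=(271,241),bl=(44,245)).items():
    pl[n]=ray(s,*c(*p),0.012); print('p',n,pl[n].round(4))
print('plate c',sum(pl.values())/4)
print('fence',[ray(s,*c(*p),0.038).round(4) for p in((62,65),(64,235))],'pad',[ray(s,*c(*p),0.038).round(4) for p in((110,86),(110,212))])
print('dial',ray(s,*c(209,139),0.0525).round(4))
e=ray(s,*c(270,62),0.012)-ray(s,*c(43,65),0.012); print(np.arctan2(e[1],e[0]))
E
```

```text
b tl [ 0.5788 -0.3331  0.07  ]
b tr [ 0.5956 -0.3534  0.07  ]
b br [ 0.4599 -0.4314  0.07  ]
b bl [ 0.4437 -0.4105  0.07  ]
p tl [0.6545 0.0317 0.012 ]
p tr [ 0.6509 -0.1686  0.012 ]
p br [ 0.4905 -0.1653  0.012 ]
p bl [0.4929 0.0319 0.012 ]
plate c [ 0.57220034 -0.06758544  0.012     ]
fence [array([0.6466, 0.0117, 0.038 ]), array([0.4962, 0.012 , 0.038 ])] pad [array([ 0.6265, -0.0297,  0.038 ]), array([ 0.5151, -0.0278,  0.038 ])]
dial [ 0.5732 -0.1145  0.0525]
-1.5886309752042806
```

```bash
cat >> h.py <<'E'
from scipy.spatial.transform import Rotation as Ro
def go(x,y,z,yaw):
    s=arm.sense(); R=Ro.from_rotvec(s['tcp_rot']).as_matrix(); p=s['eef_pos']
    y0=np.arctan2(R[1,0],R[0,0]); d=R.T@(np.array([x,y,z])-p)/0.05
    dy=(yaw-y0+np.pi)%(2*np.pi)-np.pi
    print('t',s['time_s'],'p',p.round(4),'yaw',round(y0,4),'tilt',R[:,2].round(3),'j',s['joint_pos'].round(2),'w',round(s['width'],4),'F',s['force'].round(1))
    print('units',d.round(3),'roll',round(-np.degrees(dy)/5,2))
E
python3 -m crank '[[[0.5,0,0],-1.7,-1],[[1,0,0],-3.4,-1],[[1.5,0,0],-5.1,-1],[[2,0,0],-6.8,-1],[[2.5,0,0],-8.5,-1]]'
python3 -c "
from h import *
go(.5233,-.3846,.22,.522+np.pi)"
```

```text
time_s: 0.65
eef_pos: [0.318, -0.4657, 0.231]
tcp_rot: [-2.66, -1.67, -0.0]
force: [0.7, 0.1, 0.2]
width: 0.0856
t 0.65 p [ 0.318  -0.4657  0.231 ] yaw 1.1215 tilt [-0.     0.001 -1.   ] j [-1.1   0.35 -0.16  1.06  0.    0.92] w 0.0856 F [0.7 0.1 0.2]
units [3.245 2.994 0.219] roll -29.13
```

```bash

python3 -m crank '[[[0.5,0.5,0],-1.7,-1],[[1,1,0],-3.4,-1],[[1.5,1.5,0],-5.1,-1],[[2,2,0],-6.8,-1],[[2.5,2.5,0],-8.5,-1]]'
python3 -m crank '[[[0,0,0],-1.7,-1],[[0,0,0],-3.4,-1],[[0,0,0],-5.1,-1],[[0,0,0],-6.8,-1],[[0,0,0],-8.5,-1]]'
python3 -m crank '[[[0,0,0],-1.7,-1],[[0,0,0],-3.4,-1],[[0,0,0],-5.1,-1],[[0,0,0],-6.8,-1],[[0,0,0],-8.5,-1]]'
python3 -c "
from h import *
go(.5233,-.3846,.22,.522+np.pi)"
```

```text
time_s: 1.15
eef_pos: [0.4856, -0.4083, 0.2309]
tcp_rot: [-1.873, -2.521, -0.0]
force: [0.1, -0.5, 0.7]
width: 0.0852
time_s: 1.65
eef_pos: [0.4843, -0.4088, 0.2307]
tcp_rot: [-0.832, -3.029, -0.001]
force: [0.2, 0.7, -0.3]
width: 0.0856
time_s: 2.15
eef_pos: [0.4843, -0.4089, 0.2308]
tcp_rot: [0.322, -3.125, -0.001]
force: [0.2, -1.0, -0.0]
width: 0.0852
t 2.15 p [ 0.4843 -0.4089  0.2308] yaw -2.9362 tilt [-0.001  0.001 -1.   ] j [-0.82  0.48  0.05  1.14  0.   -1.02] w 0.0852 F [ 0.2 -1.  -0. ]
units [-0.863  0.316  0.216] roll -3.63
```

```bash

python3 -m crank '[[[-0.2,0.1,0],-1.5,-1],[[-0.5,0.2,0],-3,-1],[[-0.86,0.32,0],-3.6,-1],[[-0.86,0.32,0],-3.6,-1],[[-0.86,0.32,0],-3.6,-1]]'
python3 -c "
from h import *
go(.5233,-.3846,.22,.522+np.pi)
snap('wrist','w1');snap('scene','s1')"
```

```text
time_s: 2.65
eef_pos: [0.5237, -0.3844, 0.2309]
tcp_rot: [0.797, -3.038, -0.0]
force: [1.0, 0.3, -0.3]
width: 0.0854
t 2.65 p [ 0.5237 -0.3844  0.2309] yaw -2.6285 tilt [-0.001  0.    -1.   ] j [-0.75  0.52  0.1   1.15 -0.   -1.26] w 0.0854 F [ 1.   0.3 -0.3]
units [0.009 0.001 0.218] roll -0.1
```

View pics/w1.png

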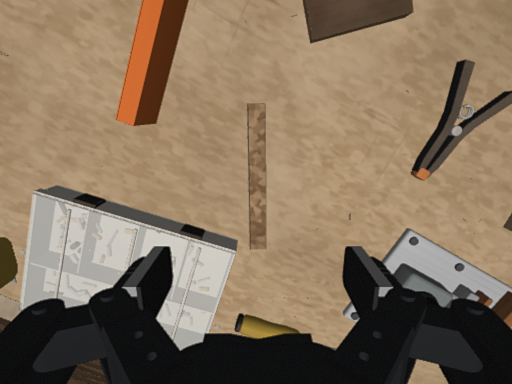

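View pics/s1.png

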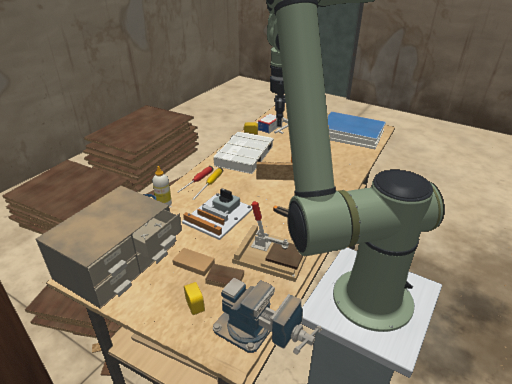

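The wrist view shows the brown board end-on, with its top face corners at about (248,104), (266,103), (266,248) and (250,248). It is aligned between the fingers and nothing is near it.

```bash
python3 - <<'E'
from h import *
s=load('w1')
P=[ray(s,*p,.07) for p in((248,104),(266,103),(266,248),(250,248))]
for p in P: print(p.round(4))
c=sum(P)/4; d=(P[0]+P[1]-P[2]-P[3])/2; print(c.round(4),np.arctan2(-d[1],-d[0]),np.linalg.norm(d))
go(c[0],c[1],.04,np.arctan2(-d[1],-d[0])+np.pi)
E
```

```text
[ 0.4598 -0.4322  0.07  ]
[ 0.4501 -0.4169  0.07  ]
[ 0.5881 -0.3378  0.07  ]
[ 0.5972 -0.3539  0.07  ]
[ 0.5238 -0.3852  0.07  ] 0.5191258087449953 0.15856513752280904
t 2.75 p [ 0.5231 -0.3849  0.2311] yaw -2.6292 tilt [-0.001  0.    -1.   ] j [-0.75  0.52  0.1   1.15 -0.   -1.26] w 0.0853 F [-0.6  0.3 -0.6]
units [-0.011 -0.013  3.821] roll -0.08
```

```bash

python3 -m crank '[[[0,0,1],0,-1],[[0,0,2],0,-1],[[0,0,3],0,-1],[[0,0,3.5],0,-1],[[0,0,3.8],0,-1]]'
python3 -m crank '[[[0,0,0],0,1],[[0,0,0],0,1],[[0,0,0],0,1],[[0,0,0],0,1],[[0,0,0],0,1]]' 50
python3 -m crank '[[[0,0,0],0,1],[[0,0,0],0,1],[[0,0,0],0,1],[[0,0,0],0,1],[[0,0,0],0,1]]' 50
python3 -m crank '[[[0,0,-0.5],0,1],[[0,0,-1],0,1],[[0,0,-1.5],0,1],[[0,0,-2],0,1],[[0,0,-2.4],0,1]]'
python3 -c "
from h import *
snap('wrist','w2')
go(.572,-.004,.16,-.012+np.pi)"
```

```text
time_s: 3.25
eef_pos: [0.5214, -0.3839, 0.0383]
tcp_rot: [0.795, -3.037, -0.006]
force: [-0.0, 0.3, 0.2]
width: 0.0855
time_s: 3.75
eef_pos: [0.5243, -0.3857, 0.043]
tcp_rot: [-0.797, 3.037, -0.004]
force: [-0.2, -1.3, 3.9]
width: 0.0176
time_s: 4.25
eef_pos: [0.5243, -0.3857, 0.043]
tcp_rot: [-0.797, 3.037, -0.004]
force: [0.3, 0.9, 6.1]
width: 0.017
time_s: 4.75
eef_pos: [0.5235, -0.3849, 0.1628]
tcp_rot: [-0.798, 3.038, -0.001]
force: [0.0, -0.1, -1.7]
width: 0.0169
t 4.8 p [ 0.5249 -0.3861  0.1663] yaw -2.628 tilt [ 0.004 -0.004 -1.   ] j [-0.75  0.55 -0.    1.01 -0.   -1.26] w 0.0172 F [ 1.4 -0.8  1.5]
units [-4.575  6.194  0.1  ] roll 6.02
```

View pics/w2.png

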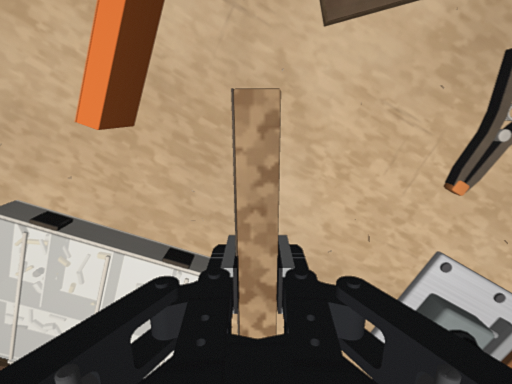

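```bash

python3 -m crank '[[[-0.4,0.5,0],0.7,1],[[-0.9,1.2,0],1.6,1],[[-1.4,1.9,0],2.5,1],[[-1.9,2.6,0],3.4,1],[[-2.3,3.1,0],4,1]]'
python3 -c "
from h import *
go(.572,-.004,.16,-.012+np.pi)"
```

```text
time_s: 5.3
eef_pos: [0.5467, -0.1905, 0.1605]
tcp_rot: [0.255, -3.13, -0.002]
force: [0.8, -1.2, -1.6]
width: 0.0169
t 5.3 p [ 0.5467 -0.1905  0.1605] yaw -2.9787 tilt [-0.001  0.001 -1.   ] j [-0.46  0.43 -0.22  0.92  0.   -0.63] w 0.0169 F [ 0.8 -1.2 -1.6]
units [-1.105  3.599  0.014] roll 2.0
```

```bash

python3 -m crank '[[[-0.2,0.7,0],0.5,1],[[-0.5,1.5,0],1,1],[[-0.8,2.4,0],1.6,1],[[-1,3.1,0],2,1],[[-1.1,3.6,0],2,1]]'
python3 -m crank '[[[0,0,0],0,1],[[0,0,0],0,1],[[0,0,0],0,1]]'
python3 -c "
from h import *
go(.572,-.004,.16,-.012+np.pi)
snap('wrist','w3');snap('top','t3');snap('scene','s3')"
```

```text
time_s: 5.8
eef_pos: [0.572, -0.0041, 0.1606]
tcp_rot: [-0.013, -3.141, -0.001]
force: [0.9, -0.6, -1.6]
width: 0.017
time_s: 6.1
eef_pos: [0.5721, -0.0076, 0.1609]
tcp_rot: [-0.017, -3.141, 0.001]
force: [0.1, 0.6, -1.8]
width: 0.0176
t 6.1 p [ 0.5721 -0.0076  0.1609] yaw 3.1305 tilt [-0. -0. -1.] j [-0.14  0.42 -0.24  0.91 -0.   -0.13] w 0.0176 F [ 0.1  0.6 -1.8]
units [0.002 0.072 0.018] roll 0.01
```

View pics/w3.png

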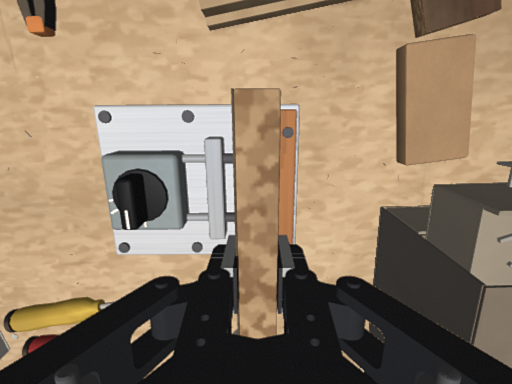

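View pics/s3.png

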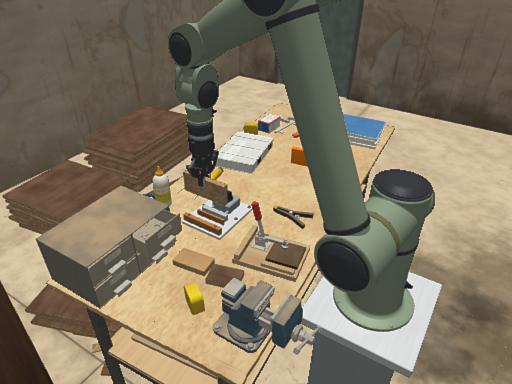

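View pics/t3.png

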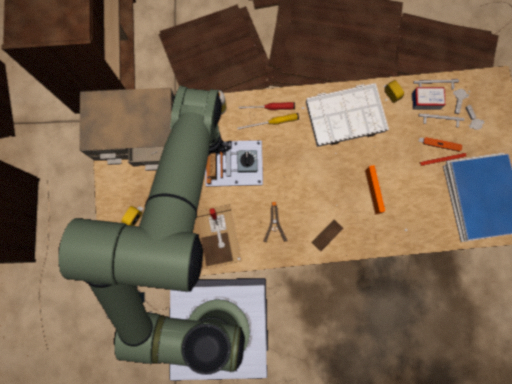

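```bash

python3 -m crank '[[[0,-0.6,0],0,1],[[0,-1.2,0],0,1],[[0,-1.6,0],0,1],[[0,-1.6,0],0,1],[[0,-1.6,0],0,1]]'
python3 -c "
from h import *
go(.572,-.004,.16,-.012+np.pi)
s=snap('wrist','w4')
f=cv2.cvtColor(s['frame'],cv2.COLOR_RGB2BGR)
cv2.imwrite('pics/w4c.png',cv2.resize(f[80:280,180:440],None,fx=3,fy=3,interpolation=cv2.INTER_CUBIC))"
```

```text
time_s: 6.75
eef_pos: [0.5713, -0.0875, 0.1612]
tcp_rot: [-0.019, -3.141, -0.001]
force: [0.0, 0.3, -1.4]
width: 0.0171
t 6.75 p [ 0.5713 -0.0875  0.1612] yaw 3.1294 tilt [-0.     0.001 -1.   ] j [-0.28  0.43 -0.22  0.92  0.   -0.27] w 0.0171 F [ 0.   0.3 -1.4]
units [0.006 1.67  0.024] roll -0.0
```

View pics/w4c.png

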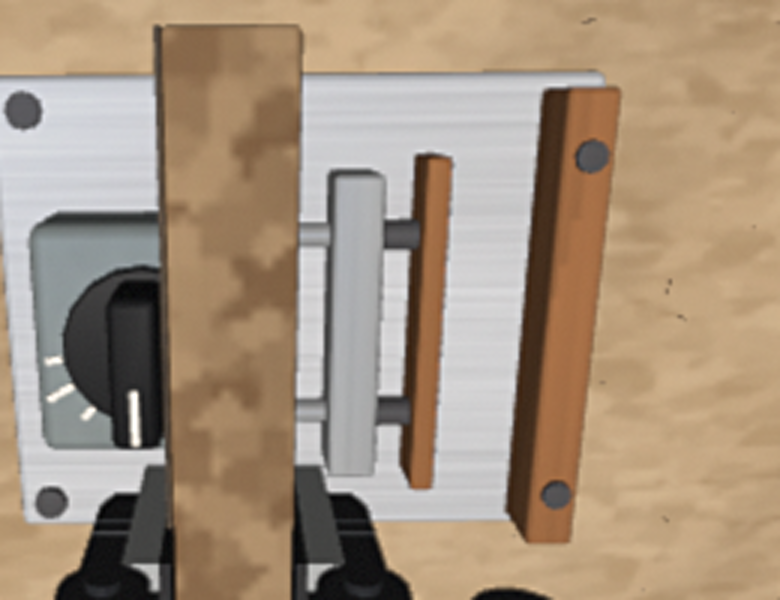

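```bash
python3 - <<'E'
from h import *
s=load('w4')
c=lambda u,v:(180+(u-1)/3,80+(v-1)/3)
for n,a,b,z in(('fin',(570,87),(527,541),.038),('fout',(620,90),(572,542),.038),('pad',(452,157),(432,488),.038),('bolts',(592,156),(556,494),.038),('plate',(604,74),(604,74),.012),('plateL',(0,78),(24,520),.012)):
    A,B=ray(s,*c(*a),z),ray(s,*c(*b),z);d=B-A; print(n,A.round(4),B.round(4),'mid',((A+B)/2).round(4),'ang',np.arctan2(d[1],d[0]).round(4))
E
```

```text
fin [0.4988 0.0119 0.038 ] [0.6469 0.0114 0.038 ] mid [0.5729 0.0116 0.038 ] ang -0.0029
fout [0.4998 0.0266 0.038 ] [0.6475 0.0268 0.038 ] mid [0.5737 0.0267 0.038 ] ang 0.0015
pad [ 0.5184 -0.0216  0.038 ] [ 0.6268 -0.022   0.038 ] mid [ 0.5726 -0.0218  0.038 ] ang -0.0039
bolts [0.5187 0.0204 0.038 ] [0.6295 0.0197 0.038 ] mid [0.5741 0.02   0.038 ] ang -0.0057
plate [0.4948 0.032  0.012 ] [0.4948 0.032  0.012 ] mid [0.4948 0.032  0.012 ] ang 0.0
plateL [ 0.4935 -0.1617  0.012 ] [ 0.65   -0.1666  0.012 ] mid [ 0.5717 -0.1641  0.012 ] ang -0.0317
```

```bash

python3 -m crank '[[[0,0.5,0],0,1],[[0,1.1,0],0,1],[[0,1.65,0],-0.1,1],[[0,1.65,0],-0.1,1],[[0,1.65,0],-0.1,1]]'
python3 -m crank '[[[0,0,0.4],0,1],[[0,0,0.8],0,1],[[0,0,1.0],0,1],[[0,0,1.0],0,1],[[0,0,1],0,1]]'
python3 -c "
from h import *
go(.573,-.005,.056,-.005+np.pi)
s=snap('wrist','w5')
s=snap('scene','s5')
f=cv2.cvtColor(s['frame'],cv2.COLOR_RGB2BGR)
cv2.imwrite('pics/s5c.png',cv2.resize(f[150:250,160:290],None,fx=6,fy=6,interpolation=cv2.INTER_CUBIC))"
```

```text
time_s: 7.3
eef_pos: [0.5722, -0.003, 0.1613]
tcp_rot: [0.002, -3.142, 0.0]
force: [-1.0, -0.0, -2.5]
width: 0.0169
time_s: 7.8
eef_pos: [0.5725, -0.0047, 0.1116]
tcp_rot: [0.003, 3.141, -0.0]
force: [-0.4, 0.3, -1.3]
width: 0.0174
t 7.8 p [ 0.5725 -0.0047  0.1116] yaw 3.1396 tilt [ 0. -0. -1.] j [-0.14  0.47 -0.3   0.8  -0.   -0.14] w 0.0174 F [-0.4  0.3 -1.3]
units [-0.009 -0.006  1.113] roll 0.03
```

View pics/s5c.png

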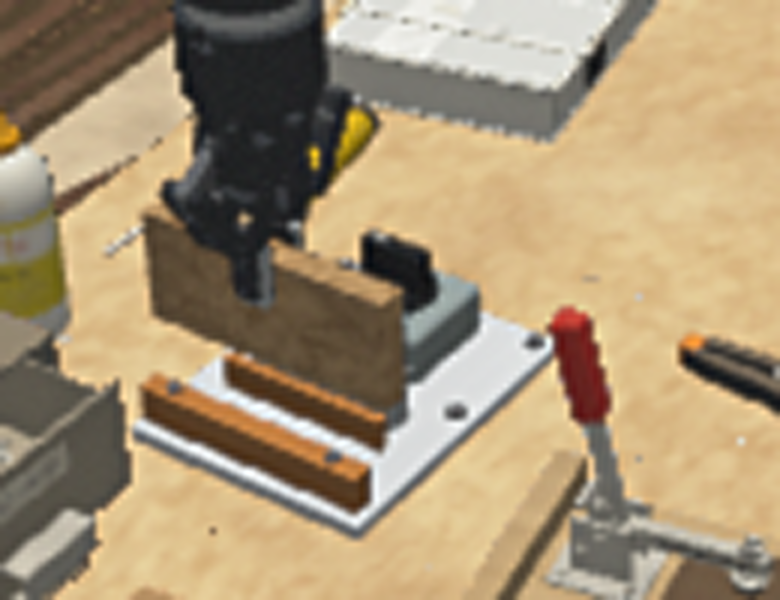

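View pics/w5.png

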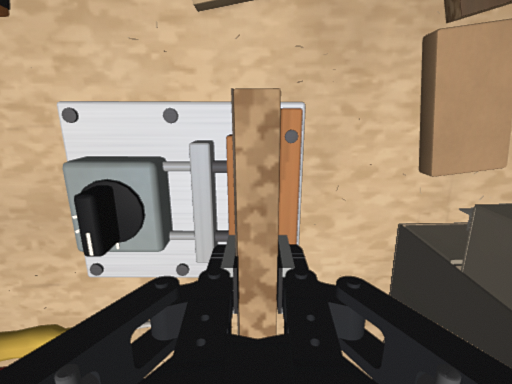

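```bash

python3 - <<'E'
from h import *
s=load('s5')
for X in((.4925,.004,.0686),(.4925,.004,.1386),(.498,.012,.038),(.5184,-.022,.038)):
    u=proj(s,X); print(((u-[160,150])*6+2.5).round(0))
E
python3 -m crank '[[[0,0,0.4],0,1],[[0,0,0.8],0,1],[[0,0,1.0],0,1],[[0,0,1.1],0,1],[[0,0,1.1],0,1]]'
```

```text
[386. 412.]
[381. 304.]
[371. 462.]
[377. 416.]
time_s: 8.4
eef_pos: [0.5723, -0.0043, 0.0562]
tcp_rot: [-0.002, -3.141, -0.0]
force: [0.6, -0.5, -1.5]
width: 0.0169
```

```bash

python3 -m crank '[[[0,0,0.03],0,1],[[0,0,0.06],0,1],[[0,0,0.06],0,1],[[0,0,0.06],0,1]]'
python3 -c "
from h import *
go(.573,-.005,.056,-.005+np.pi)
s=snap('scene','s6')
f=cv2.cvtColor(s['frame'],cv2.COLOR_RGB2BGR)
cv2.imwrite('pics/s6c.png',cv2.resize(f[150:250,160:290],None,fx=6,fy=6,interpolation=cv2.INTER_CUBIC))"
```

```text
time_s: 8.8
eef_pos: [0.5732, -0.0044, 0.0549]
tcp_rot: [0.002, 3.139, -0.0]
force: [-1.6, 0.8, 5.2]
width: 0.0171
t 8.8 p [ 0.5732 -0.0044  0.0549] yaw 3.1403 tilt [ 0.002 -0.    -1.   ] j [-0.14  0.54 -0.36  0.67 -0.   -0.14] w 0.0171 F [-1.6  0.8  5.2]
units [ 0.005 -0.013 -0.021] roll 0.04
```

View pics/s6c.png

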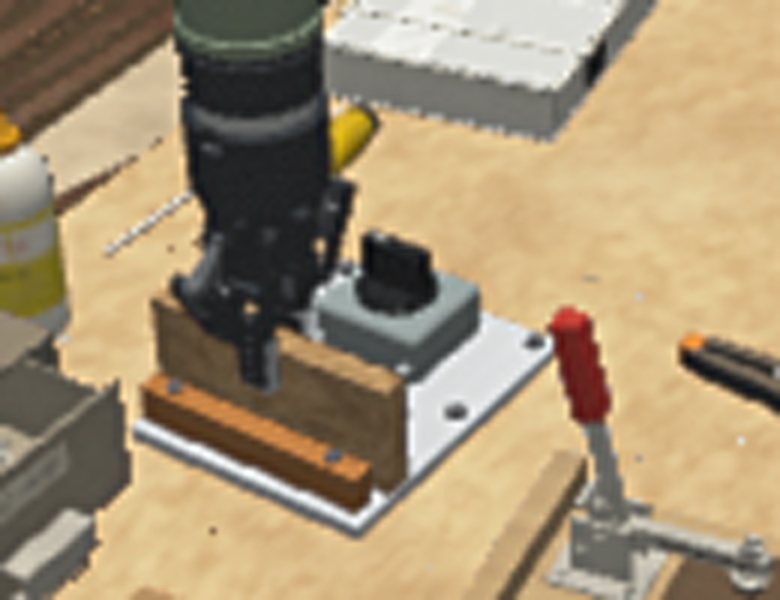

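The board stands between the fence and the pad, and contact at TCP z=0.055 matches the floor height. Releasing.

```bash

python3 -m crank '[[[0,0,-0.03],0,0.5],[[0,0,-0.03],0,0.2],[[0,0,-0.03],0,0],[[0,0,-0.03],0,0],[[0,0,-0.03],0,0]]'
python3 -m crank '[[[0,0,-0.2],0,0],[[0,0,-0.6],0,0],[[0,0,-1.2],0,0],[[0,0,-1.6],0,0],[[0,0,-1.6],0,0]]'
python3 -m crank '[[[0,-0.6,0],0,-0.3],[[0,-1.2,0],0,-0.3],[[0,-1.6,0],0,-0.3],[[0,-1.6,0],0,-0.3],[[0,-1.6,0],0,-0.3]]'
python3 -c "
from h import *
go(.573,-.11,.12,-.005+np.pi)
s=snap('wrist','w7')
s=snap('scene','s7')
f=cv2.cvtColor(s['frame'],cv2.COLOR_RGB2BGR)
cv2.imwrite('pics/s7c.png',cv2.resize(f[150:250,160:290],None,fx=6,fy=6,interpolation=cv2.INTER_CUBIC))"
```

```text
time_s: 9.35
eef_pos: [0.5723, -0.0043, 0.0547]
tcp_rot: [-0.002, -3.141, -0.0]
force: [-0.0, 1.6, 0.6]
width: 0.0425
time_s: 9.85
eef_pos: [0.5748, -0.0046, 0.1385]
tcp_rot: [0.002, 3.135, -0.001]
force: [0.8, -0.5, 0.5]
width: 0.0425
time_s: 10.35
eef_pos: [0.5717, -0.0843, 0.1342]
tcp_rot: [-0.004, -3.141, -0.001]
force: [0.5, 0.9, 0.2]
width: 0.0555
t 10.35 p [ 0.5717 -0.0843  0.1342] yaw 3.1393 tilt [-0.001  0.001 -1.   ] j [-0.27  0.46 -0.26  0.86  0.   -0.27] w 0.0555 F [0.5 0.9 0.2]
units [-0.028 -0.514  0.283] roll 0.03
```

View pics/w7.png

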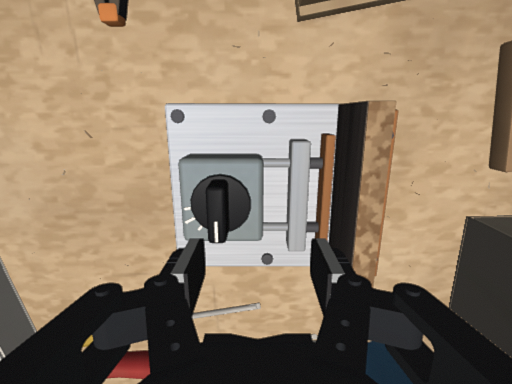

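View pics/s7c.png

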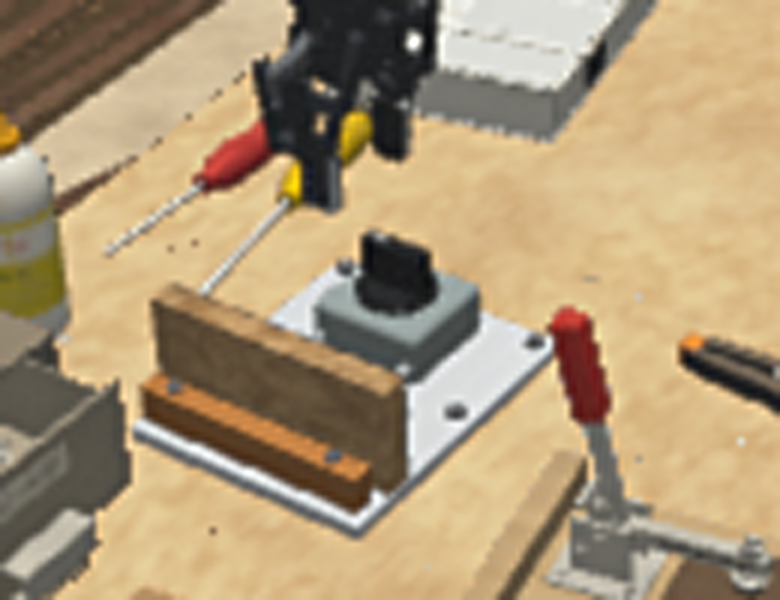

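The board stands upright and free in the slot, with its top face at about u 365–397 in the wrist view. The dial disc is at about (220,204) with its pointer towards +x. Zooming in to measure both.

```bash
python3 - <<'E'
from h import *
f=cv2.cvtColor(load('w7')['frame'],cv2.COLOR_RGB2BGR)
cv2.imwrite('pics/w7c.png',cv2.resize(f[95:285,160:410],None,fx=3,fy=3,interpolation=cv2.INTER_CUBIC))
E
```

```text
(no output)
```

View pics/w7c.png

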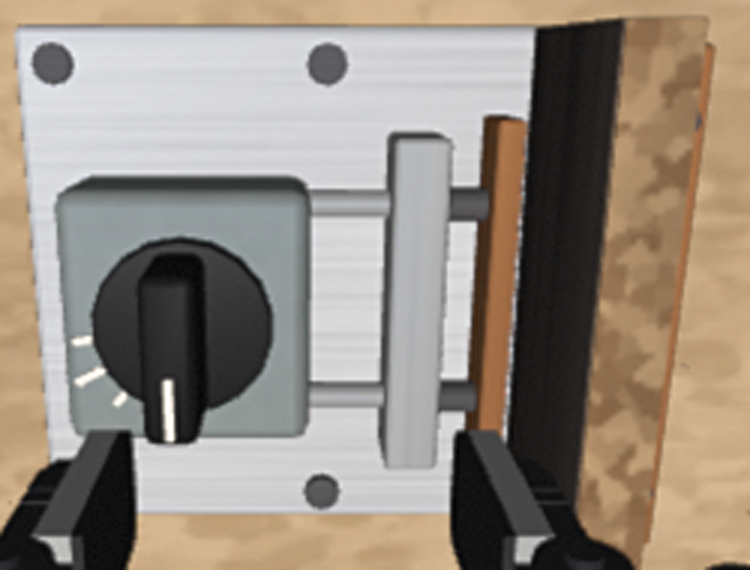

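```bash
python3 - <<'E'
from h import *
s=load('w7')
c=lambda u,v:(160+(u-1)/3,95+(v-1)/3)
print('disc',ray(s,*c(182,325),.0525),'r',np.linalg.norm(ray(s,*c(92,325),.0525)-ray(s,*c(272,325),.0525)))
A,B=ray(s,*c(172,284),.0805),ray(s,*c(173,443),.0805);print('bar',A,B,(A+B)/2)
print('bar w',ray(s,*c(144,362),.0805),ray(s,*c(205,362),.0805))
for z,l in((.082,((625,20),(708,17),(580,500),(652,500))),):
  for p in l: print('board',ray(s,*c(*p),z).round(4))
g=[ray(s,*c(*p),.046) for p in((57,200),(308,190),(307,437),(75,437))]
print('gear',[x.round(4) for x in g])
t=(A+B)/2
go(.573,-.113,.06,-.005+np.pi)
E
```

```text
disc [ 0.57163413 -0.11479597  0.0525    ] r 0.04883209763943921
bar [ 0.55281251 -0.11299403  0.0805    ] [ 0.59346412 -0.11446947  0.0805    ] [ 0.57313831 -0.11373175  0.0805    ]
bar w [ 0.57217659 -0.12055137  0.0805    ] [ 0.57222859 -0.10587695  0.0805    ]
board [ 0.4945 -0.0135  0.082 ]
board [0.4939 0.0042 0.082 ]
board [ 0.6087 -0.0129  0.082 ]
board [0.6088 0.0052 0.082 ]
gear [array([ 0.5385, -0.1478,  0.046 ]), array([ 0.536 , -0.0806,  0.046 ]), array([ 0.6078, -0.0807,  0.046 ]), array([ 0.6076, -0.148 ,  0.046 ])]
t 10.45 p [ 0.5718 -0.0834  0.1344] yaw 3.1409 tilt [-0.001  0.001 -1.   ] j [-0.27  0.46 -0.26  0.86  0.   -0.27] w 0.0552 F [-0.1  0.5 -0.8]
units [-0.026 -0.592  1.487] roll 0.05
```

```bash

python3 -m crank '[[[0,-0.6,0.2],0,-0.3],[[0,-0.61,0.6],0,-0.3],[[0,-0.61,1.1],0,-0.3],[[0,-0.61,1.5],0,-0.3],[[0,-0.61,1.5],0,-0.3]]'
python3 -c "
from h import *
go(.5725,-.114,.058,-.005+np.pi)
s=snap('wrist','w8')"
```

```text
time_s: 10.95
eef_pos: [0.5697, -0.113, 0.057]
tcp_rot: [-0.0, -3.136, -0.003]
force: [-0.1, 0.3, -0.3]
width: 0.0552
t 10.95 p [ 0.5697 -0.113   0.057 ] yaw 3.1415 tilt [-0.005  0.002 -1.   ] j [-0.32  0.55 -0.32  0.7   0.   -0.32] w 0.0552 F [-0.1  0.3 -0.3]
units [-0.055 -0.02  -0.02 ] roll 0.06
```

View pics/w8.png

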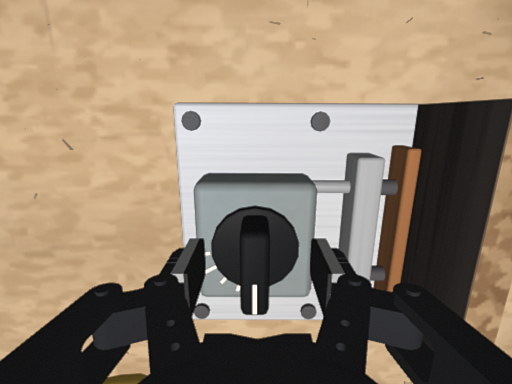

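```bash

python3 -m crank '[[[-0.02,-0.02,0],0,0.2],[[-0.02,-0.02,0],0,0.4],[[-0.02,-0.02,0],0,0.6],[[-0.02,-0.02,0],0,0.8],[[-0.02,-0.02,0],0,1]]' 60
python3 -m crank '[[[0,0,0],0,1],[[0,0,0],0,1],[[0,0,0],0,1]]' 100
python3 -c "
from h import *
go(.5725,-.114,.058,-.005+np.pi)
print(arm.sense()['ft_torque'])"
```

```text
time_s: 11.5
eef_pos: [0.5741, -0.1146, 0.0612]
tcp_rot: [0.001, 3.139, 0.004]
force: [-0.3, 4.1, 5.3]
width: 0.0124
time_s: 11.8
eef_pos: [0.5741, -0.1146, 0.0613]
tcp_rot: [0.001, 3.139, 0.004]
force: [-1.4, 4.6, 6.3]
width: 0.0117
t 11.8 p [ 0.5741 -0.1146  0.0613] yaw 3.1408 tilt [ 0.003  0.002 -1.   ] j [-0.32  0.55 -0.32  0.7   0.   -0.32] w 0.0117 F [-1.4  4.6  6.3]
units [0.032 0.011 0.066] roll 0.05
[ 0.84498794  0.09671358 -0.04186172]
```

```bash

python3 -m crank '[[[0,0,0],0.8,1],[[0,0,0],1.6,1],[[0,0,0],2.4,1],[[0,0,0],3.2,1],[[0,0,0],4,1]]'
python3 -m crank '[[[0,0,0],0.8,1],[[0,0,0],1.6,1],[[0,0,0],2.4,1],[[0,0,0],3.2,1],[[0,0,0],4,1]]'
python3 -c "
from h import *
go(.5725,-.114,.058,-1.055+np.pi)
print(arm.sense()['ft_torque'])
s=snap('wrist','w9');s=snap('scene','s9')"
```

```text
time_s: 12.3
eef_pos: [0.574, -0.1154, 0.0613]
tcp_rot: [0.551, 3.091, 0.001]
force: [-0.5, 3.3, 5.5]
width: 0.0118
time_s: 12.8
eef_pos: [0.5735, -0.116, 0.0613]
tcp_rot: [1.08, 2.949, -0.001]
force: [-2.0, -0.4, 7.8]
width: 0.0115
t 12.8 p [ 0.5735 -0.116   0.0613] yaw 2.4397 tilt [ 0.001 -0.001 -1.   ] j [-0.33  0.55 -0.32  0.7  -0.    0.38] w 0.0115 F [-2.  -0.4  7.8]
units [0.042 0.018 0.067] roll 4.05
[0.00660093 0.55239736 0.16131582]
```

View pics/w9.png

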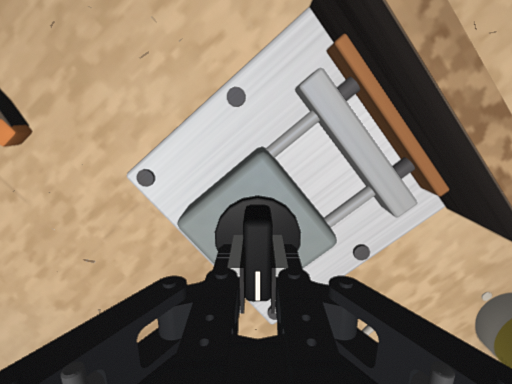

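The bar stays aligned in the pads, with the pointer at (258,285), and the pad has moved towards the board. Turning on to the third click.

```bash

python3 -m crank '[[[0,0,0],0.8,1],[[0,0,0],1.6,1],[[0,0,0],2.4,1],[[0,0,0],3.2,1],[[0,0,0],4,1]]'
python3 -m crank '[[[0,0,0],0,1],[[0,0,0],0,1],[[0,0,0],0,1]]'
python3 -c "
from h import *
go(.5725,-.114,.058,-1.055+np.pi)
print(arm.sense()['ft_torque'])
s=snap('wrist','w10');s=snap('scene','s10')
f=cv2.cvtColor(s['frame'],cv2.COLOR_RGB2BGR)
cv2.imwrite('pics/s10c.png',cv2.resize(f[150:250,160:290],None,fx=6,fy=6,interpolation=cv2.INTER_CUBIC))"
```

```text
time_s: 13.4
eef_pos: [0.573, -0.1165, 0.0613]
tcp_rot: [1.575, 2.717, -0.003]
force: [-5.1, -1.5, 7.4]
width: 0.0119
time_s: 13.7
eef_pos: [0.5729, -0.1165, 0.0613]
tcp_rot: [1.572, 2.719, -0.003]
force: [-3.5, -1.2, 8.1]
width: 0.0119
t 13.7 p [ 0.5729 -0.1165  0.0613] yaw 2.0934 tilt [ 0.    -0.002 -1.   ] j [-0.33  0.55 -0.32  0.7  -0.    0.72] w 0.0119 F [-3.5 -1.2  8.1]
units [0.048 0.018 0.066] roll 0.08
[-0.23995388  0.87810133  0.27945579]
```

View pics/w10.png

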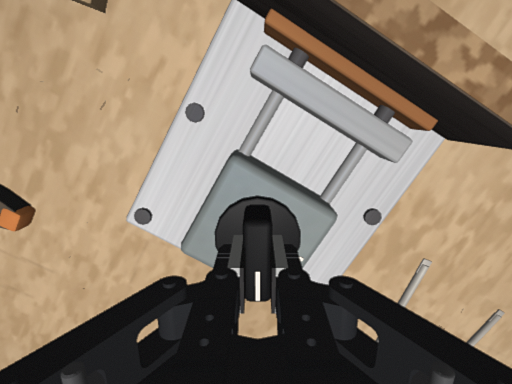

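View pics/s10c.png

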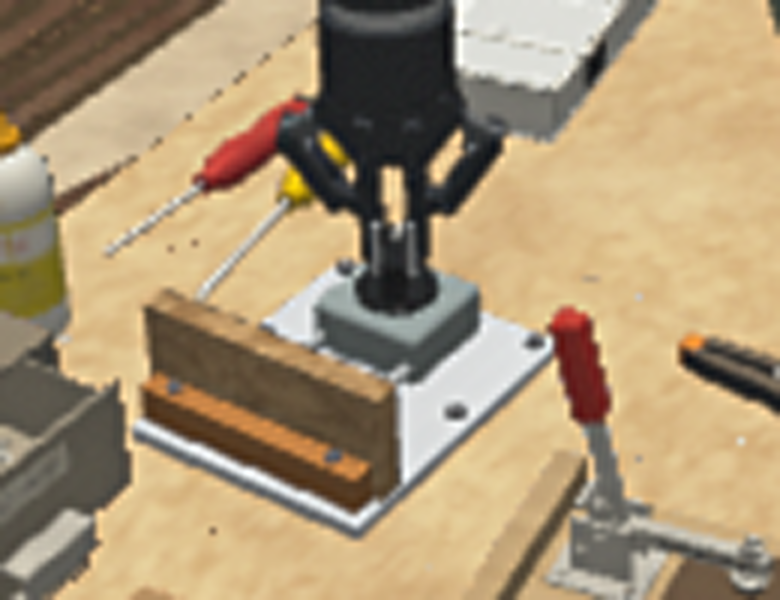

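The scene view shows the board upright and flush along the fence, with the jaw pad against it and no gap. In the wrist view the bar is still aligned with the tool, its pointer at (257,285). The tool has turned 1.05 rad, and the dial moment is 0.28 N m, which fits a pressing jaw. Handing in.

```bash
python3 -c "
from h import *
print(arm.hand_in()); s=arm.sense(); print(s['time_s'],s['ft_torque'],s['width'])"
```

```text
the job is handed in; nothing more can be done
None
the job is handed in; nothing more can be done
```

I stood the brown chipboard strip in the edge clamp's slot, let go of it, and turned the dial clockwise to the third click. I handed the job in at about 13.8 s with the gripper still holding the dial; no verdict was reported.

- **Board placement:** With the dial still at rest, I measured the released board about 1 mm from the slot's middle along the fence. It was upright and parallel to the fence.
- **Dial angle:** The tool turned 1.05 rad, with the bar still aligned in the fingers. I did not measure the dial angle separately from the tool.
- **Jaw pressing:** The moment on the tool was 0.28 N m, between the 0.19 of the spring alone and the expected 0.33 with the jaw pressing. The pictures showed the jaw against the board and the board along the fence. I had no direct reading of the pressing force.
- **Small disagreements:** While I held the dial, the fingers showed about 8 N upward and a tool height about 3 mm above the target, probably from the fingertips touching the disc.
- **Bystanders:** The arm's path stayed clear of them, but I took no final top view to confirm they had not moved.

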